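Close up the loaded dark box

TASK

The sample is loaded in the black dark box; close the box up light-tight. Bring the plain lid leaf down and press it onto its foam seal, then bring the leaf with the metal light-trap strip down over it in the same way, and last push the toggle clamp's handle fully down over centre so that it holds both leaves flush on the rim. Work gently - do not slam the leaves or press hard on their thin panels - and leave the sample and the other things on the bench where they are.

Things in the scene. Friction and masses are not known exactly. Their poses are not given: they have to be found in the camera images.
- dark_box: The dark box: black open-topped box with aluminium rails, 150 (its x) x 220 (its y) x 80 mm high, fixed to the bench, walls 6 mm. Origin: centre of its underside; z up; -x is its front, with the toggle clamp. Black foam seal strips along the front and back rim stand up to 4 mm proud of it in the middle of the box and give under about 5 N per leaf at its free edge.
- strip_leaf (a joint): Hinge angle (rad) of the lid leaf on the box's +y side: 0 = shut flush on the rim, 1.57 = upright, up to 2.5 = folded back outward. Stiff friction hinge: it stays where it is left and takes 1 to 3 N at the free edge to move; pressed down by hand on the foam it springs up 1 to 3 mm at the edge when let go. About 180 g. Thin panel: press it with 20 N at most.
- strip_leaf_edge (a point): Middle of the free edge of the strip leaf's panel, half-way through its thickness; moves with the leaf. Panel: thin, black, 150 mm along the box's x, 109 mm from hinge to edge, 5 mm thick. A bare aluminium light-trap strip 34 mm wide, 4 mm thick is screwed on its outer (top) face along the edge and reaches 21 mm past it, so shut it lies over the plain leaf's edge.
- strip_leaf_hinge (a point): Middle of the strip leaf's hinge axis, which runs along the box's x: at box (0, +112, 82.5) mm, in the panel's mid-plane. On the panel's outer face, 75 mm from the hinge, stands an aluminium bar handle (bar 8 mm thick, 60 mm long, 28 mm high), from x = -9 to +59 mm; the front part of the face, x below -10 mm, is bare and can be pushed.
- plain_leaf (a joint): Hinge angle (rad) of the lid leaf on the box's -y side: 0 = shut flush on the rim, 1.57 = upright, up to 2.5 = folded back outward. Same friction hinge, about 150 g, as thin. Brought down after the strip leaf, it would lie on top of the strip and could not shut.
- plain_leaf_edge (a point): Middle of the free edge of the plain leaf's panel, half-way through its thickness; moves with the leaf. Same panel and bar handle as the strip leaf, mirrored, but without a strip.
- plain_leaf_hinge (a point): Middle of the plain leaf's hinge axis, along the box's x: at box (0, -112, 82.5) mm, in the panel's mid-plane.
- clamp_handle (a joint): Angle (rad) of the toggle clamp's handle: 0 = open, leaning up and away from the box, 58 degrees above the level; 1.01 = fully down, level, against its stop. With the leaves on the foam the push stiffens from about 0.6 rad on (up to about 6 N at the sleeve), goes dead at 0.9 rad and then gives way to the stop; let go before that, it springs back.
- clamp_pivot (a point): The clamp handle's pivot, axis along the box's y, at box (-106, -4, 60) mm, on a steel bracket on the front wall. The clamp's arm (50 mm long) stands upright on the bracket when open, at box x -112 to -78 mm, below z = 155 mm; it comes down over the box with the handle, and its rubber tip presses on the strip 18 mm inside the box's front edge.
- clamp_grip (a point): Centre line of the clamp handle's round black sleeve, 70 mm from the pivot; moves with the handle. The sleeve is 18 mm thick and reaches from 27 to 95 mm from the pivot, towards the box's -x.
- sample_dish: The loaded sample: open glass dish, 60 mm across, 14 mm high, standing on the aluminium stage inside the box, its underside 24 mm above the bench. Origin: centre of its underside.
- spare_dish: Bystander: covered glass dish, 60 mm across, 17 mm high, beside the box on its -y side. Origin: centre of its underside.
- tweezers: Bystander: steel tweezers, 130 mm long, lying in front of the box. Origin: under their middle.
- hex_driver: Bystander: hex driver with black handle, 160 mm long, 21 mm high, lying in front of the box. Origin: under its middle.
- optic_post: Bystander: upright steel post, 25 mm thick, 50 mm high, beside the box on its +y side. Origin: centre of its underside.
- lens_mount: Bystander: lens in a ring on a post and black base, 113 mm high, off to the side. Origin: centre of its underside.
- mirror_mount: Bystander: square mirror mount on a post and black base, 100 mm high, off to the side. Origin: centre of its underside.
- solvent_bottle: Bystander: small amber bottle, 52 mm thick, 120 mm high, off to the side. Origin: centre of its underside.
There are look-alikes about, which are no part of the job. Leave any green or purple look-alike of the sample_dish alone.

How it is judged:
On the way, in this order (a step that is already met when the one before it is completed fails the run):
1. the plain leaf is pressed down on its foam while the strip leaf is still open (value of joint plain_leaf below 0.05 rad and value of joint strip_leaf above 0.3 rad), for 0.1 s.
2. the strip leaf is pressed down over it, before the clamp is thrown (value of joint each of plain_leaf, strip_leaf below 0.05 rad and value of joint clamp_handle below 0.7 rad), for 0.1 s.
At the end, for the whole second after the job is handed in: Both leaves shut flush on the rim (each hinge angle under 0.012 rad, about 1.3 mm at the free edge), the strip leaf on top, held so by the clamp, whose handle is fully down over centre (above 0.97 rad); the sample dish is still upright on its stage within 10 mm of where it was loaded (value of joint each of strip_leaf, plain_leaf below 0.012 rad and value of joint clamp_handle above 0.97 rad and z of sample_dish in the frame of dark_box below 0.03 m and distance of sample_dish from where it was at the start of the episode below 0.01 m and angle between sample_dish's own z axis and vertical below 0.1 rad and linear speed of sample_dish below 0.02 m/s); the robot touches nothing.
It fails at once if a leaf is pressed with more than 35 N (contact force between any of the arm, the fingers and strip_leaf above 35 N or contact force between any of the arm, the fingers and plain_leaf above 35 N).
It fails at once if a leaf is slammed: it comes down on the seal (under 0.3 rad) faster than 2.5 rad/s ((value of joint strip_leaf below 0.3 rad and velocity of joint strip_leaf below -2.5 rad/s) or (value of joint plain_leaf below 0.3 rad and velocity of joint plain_leaf below -2.5 rad/s)).
It fails at once if the sample is disturbed by more than 10 mm (distance of sample_dish from where it was at the start of the episode above 0.01 m).
It fails at once if a bystander is shifted by more than 20 mm or tipped (distance of any of spare_dish, tweezers, hex_driver, optic_post, lens_mount, mirror_mount, solvent_bottle from where it was at the start of the episode above 0.02 m or angle between any of optic_post, lens_mount, mirror_mount, solvent_bottle's own z axis and vertical above 0.3 rad).
It also fails if it takes over 61 s, if anything falls off the work surface, if the arm or the gripper's body presses on something with over 40 N, if the wrist force passes 120 N, or if a joint passes its speed limit or range.

ROBOT

A 7-joint arm with a two-finger parallel gripper is mounted at the origin on the work surface. World frame = base frame: x ahead of the robot, y to its left, z up, the work surface at z = 0. Lengths are in m, angles in rad, forces in N, time in s.
With the tool pointing down it reaches from about 0.425 to 1.025 m from the base axis. Payload 9.4 kg.
Tool frame: the origin (TCP) lies on the mounting face of the last link; the fingertips stand 173 mm ahead of it and the grasp point (between the pads) lies tcp_to_grasp ahead of it (tcp_to_grasp is the distance from the TCP to the grasp point, in m); y points along the fingers, z is the direction in which the jaws open and shut, and the axes are right-handed (so a half turn about y gives the same grasp; the last joint's range is limited). The gripper opens to 85 mm and grips with 20 to 120 N. Pads are 22 mm wide; open, the fingers measure 114 mm over their backs; the gripper's body (76 mm by 85 mm) begins 54 mm behind the grasp point. The pads swing forward as they close: fully open they stand 13 mm farther back than shut.
Start: joints at [-1.415, 0.599, -0.003, 1.599, 0.002, 0.943, -0.08], TCP at [0.167, 0.705, 0.405] pointing down, gripper open.
Joint ranges: [-2.57, 2.57], [-0.35, 1.97], [-1.29, 1.29], [0.11, 2.56], [-1.05, 4.19], [0.11, 1.86], [-2.63, 2.63]. Speed limits (rad/s): [2.22, 2.22, 3.01, 3.01, 3.14, 3.14, 3.14].

INTERFACE

Orientations are given as a rotation vector (axis times angle).
In Python, from plant import * gives the robot as it stands.
- The arm moves only by the tool arm_command, never from a script. Its arguments are lists of equal length, an entry for each row: "linear": the shift along the world's x, y, z in cm, a list of three; "yaw": the turn about the world's z in rad. A call has 1 to 8 rows; each row shifts and turns the commanded pose from where the row before left it; what a row does not reach is not made up. A row lasts 1/12 s, in which the tool goes at most 41.7 mm and 7.16 degrees, less where a joint would pass 70% of its speed; a pose out of reach is approached as far as the arm can. A call is refused whole if a number of a shift passes 4.17 or a number of a turn 0.125, either way. A call with a gripper value outside its range is refused whole. "fingers" is the closure in counts, from 0 (fully open) to 255 (shut), set as the call begins (left out, the last holds). The fingers move at their own pace and stop on an object; the grip force is fixed at half the most. Time passes only in rows, so rows that do not move let the fingers close. It gives the time, the measured TCP pose, the force and the opening at its end, in the units of the state.
- get_state(): the state, without advancing time (a new reading comes with each control period).
- snapshot(name): name is "scene" or "top" or "wrist"; returns (picture, depth): 384x512x3 uint8, red, green, blue; 384x512 float32, m along the optical axis (not along the pixel's ray), 0 where there is no reading.
- camera_model(name): a dict with "fx", "fy", "cx", "cy" (pixels), "D" ([k1, k2, p1, p2, k3] as OpenCV has them; the pictures are not rectified), "eye" and "rotation" of the camera in the world. Camera axes: x right, y up, looking along -z (the intrinsics and any distortion apply to the point x, -y, -z); pixel columns grow to the right and rows downward; lengths in m; the calibration is good to about 2 mm. A picture is of the moment at which its call begins: read the wrist's pose just before it. camera_model takes no time and is no camera call; for the wrist camera it gives the pose at the moment of the call.
- finish_job(): hands the job in, once; it reports no verdict.
Trained networks look in the newest picture that a camera, given by its name, has taken for a name from the list of things; names that differ only in an ending like _2 or _b are one class to them, and where a whole thing is asked for, a point or a joint stands for the part that bears it (a point fixed in the world has none). Each returns a list of dicts, best first, with "confidence" (0 to 1); they miss things now and then, are a little off and sometimes report something else, mostly with a low value. They report only what shows in the picture. A call takes as long as a camera call. They do not tell look-alikes from the thing itself.
- masks_of(camera, name): "pixels" (384x512 bool, what is visible of it) and "location" ([column, row] in pixels, amid what is visible of it).
The state is a dict: "clock": time; "joint_positions": joint angles; "qvel": joint speeds; "joint_efforts": joint torques, N m; "position": TCP position; "ee_rot": TCP orientation; "wrist_force": force on the tool from outside, world axes, zero at the start; "ft_torque": the same for the moment, N m; "grip_width": opening from 0.0 (shut) to 1.0 (fully open).
Only numpy, scipy, OpenCV 4.12 (cv2) and the standard library are available. Lean on these libraries where they do the work, as an engineer would, in place of code of your own. Each camera call takes 0.05 s, during which the arm holds its last target.

## Working session

There is one attempt and no reset: what is moved stays moved. The work goes in short steps, Python scripts to look and compute and a tool call to move; the robot and the scene stay as the last step left them, time stands still between calls to the robot, and variables do not carry over. Pictures are saved under pics/ and viewed, and the job is handed in when it is done.

Besides the shell and the picture viewer there is one more tool, called after "Request:" as a command line: name --pt "numbers of a row" for each row, then --argument value for the rest. arm_command: Moves the arm, as the interface text tells. Its arguments: {"type":"object","properties":{"linear":{"type":"array"},"yaw":{"type":"array"},"fingers":{"type":"number"}},"required":["linear","yaw"]}

```bash
ls; mkdir -p pics; python3 - <<'E'
from plant import *
import cv2,numpy as np
s=get_state();print({k:np.round(v,3) for k,v in s.items()})
print(tcp_to_grasp if 'tcp_to_grasp' in globals() else None)
for n in ['scene','top']:
    p,d=snapshot(n);cv2.imwrite(f'pics/{n}0.png',p[:,:,::-1]);np.save(f'{n}0.npy',d)
    m=camera_model(n);print(n,{k:np.round(v,3).tolist() for k,v in m.items()})
print(get_state()['clock'])
E
```

```text
pics
{'clock': np.float64(0.0), 'joint_positions': array([-1.415,  0.6  , -0.003,  1.6  ,  0.002,  0.943, -0.08 ]), 'qvel': array([ 0.   ,  0.   , -0.001, -0.   ,  0.002,  0.   ,  0.001]), 'joint_efforts': array([-1.0000e-03, -7.7645e+01,  1.5650e+00, -2.5800e+01,  1.2000e-02,
        9.0000e-03, -0.0000e+00]), 'position': array([0.167, 0.705, 0.404]), 'ee_rot': array([-1.565,  0.183, -0.183]), 'wrist_force': array([-0.43 , -0.548, -0.365]), 'ft_torque': array([ 0.006, -0.018, -0.004]), 'grip_width': np.float64(1.004)}
0.1547
scene {'fx': 473.282, 'fy': 473.282, 'cx': 251.6, 'cy': 192.523, 'D': [0.003, 0.0, 0.0, 0.0, 0.0], 'eye': [1.383, 0.296, 1.277], 'rotation': [0.421, 0.598, 1.834]}
top {'fx': 346.544, 'fy': 346.544, 'cx': 257.342, 'cy': 187.946, 'D': [-0.067, 0.0, 0.0, 0.0, 0.0], 'eye': [0.41, 0.011, 1.366], 'rotation': [0.097, -0.101, -1.543]}
0.1
```

View pics/scene0.png

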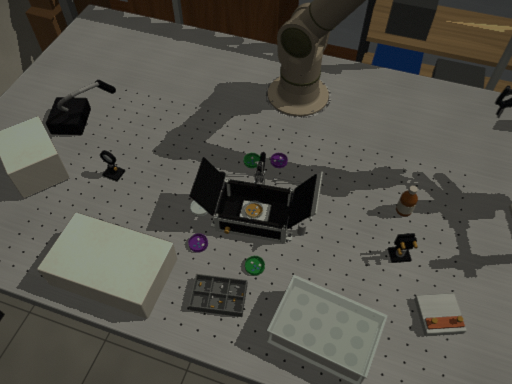

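View pics/top0.png

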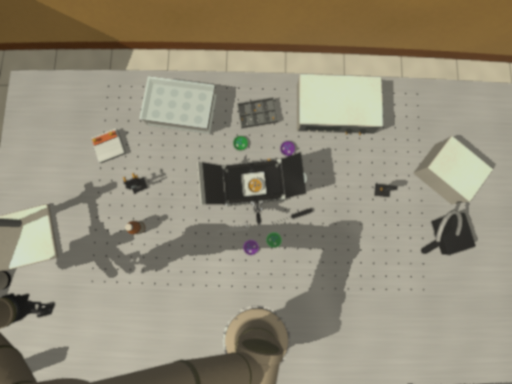

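```bash
cat > h.py <<'E'
from plant import *
import cv2,numpy as np
from scipy.spatial.transform import Rotation as R
def cloud(d,m):
    h,w=d.shape
    u,v=np.meshgrid(np.arange(w),np.arange(h))
    K=np.array([[m['fx'],0,m['cx']],[0,m['fy'],m['cy']],[0,0,1]])
    q=cv2.undistortPoints(np.stack([u,v],-1).reshape(-1,1,2).astype(float),K,np.array(m['D'])).reshape(h,w,2)
    P=np.stack([q[...,0]*d,-q[...,1]*d,-d],-1)
    r=np.array(m['rotation']); Rm=R.from_rotvec(r).as_matrix() if r.size==3 else r
    return P@Rm.T+np.array(m['eye'])
def proj(X,m):
    r=np.array(m['rotation']); Rm=R.from_rotvec(r).as_matrix() if r.size==3 else r
    p=(np.atleast_2d(X)-np.array(m['eye']))@Rm
    K=np.array([[m['fx'],0,m['cx']],[0,m['fy'],m['cy']],[0,0,1]])
    return cv2.projectPoints(p*[1,-1,-1],np.zeros(3),np.zeros(3),K,np.array(m['D']))[0].reshape(-1,2)
E
python3 - <<'E'
from h import *
for n,(a,b,c,dd) in {'top':(190,320,140,230),'scene':(180,335,140,245)}.items():
    p=cv2.imread(f'pics/{n}0.png')[c:dd,a:b]
    cv2.imwrite(f'pics/{n}0c.png',cv2.resize(p,None,fx=5,fy=5,interpolation=cv2.INTER_CUBIC))
    d=np.load(f'{n}0.npy');P=cloud(d,camera_model(n))
    np.save(f'{n}P.npy',P)
P=np.load('topP.npy')
np.set_printoptions(linewidth=250,suppress=True)
print((P[150:225:4,196:312:4,2]*1000).astype(int))
for n in ['dark_box','sample_dish','strip_leaf','plain_leaf','clamp_handle','spare_dish','tweezers','hex_driver','optic_post']:
  for c in ['top','scene']:
    P=np.load(c+'P.npy')
    for r in masks_of(c,n):
        px=r['pixels'];print(n,c,round(r['confidence'],2),np.round(r['location']),px.sum(),np.round(np.median(P[px],0),3))
E
```

```text
[[  -3    1    0   -1   -6   -1    0   -5   -1    2    2    7    0   -2    0    3    2    2    2    0    7   -2    7    2    0   -4    2    0   -4]
 [   1   -2   -1   -2    0    0    0   -2   -3   -4    0    0    1    0    0   -3    2    2   -2    0    2    0    5   18  139  155  170    0    1]
 [  -1   -3   -4    2   -1   -3    1    1    0   -4    1    1   -2    2   -3    0    0   -2   37    2    0   79  100  120  144  149  165   -3    2]
 [  -2  179  173  152    0   -3    0   -5    0    2   -1    0   79   81   82   73   82   80   85   79   76   80  101  116  132  148  169   -5    1]
 [   2  184  170  150  136  112   94   75   76   80   82   81   81   48   65   14    3    9    7    0    8   76  100  116  133  147  164    0   -1]
 [   1  185  178  153  134  115   97   78    7    9    2    7    6    1   47    5    8    7    4    2    3   80  104  115  126  148  165   -2    2]
 [   0  185  170  154  137  115  100   78    4    6    9   13   21   28   23   24   23    6    4    5    3   64   97  112  127  148  161   16    0]
 [  -2  184  170  153  136  118   97   79    5    4    3    0   
[... 2591 characters left out ...]
7]
plain_leaf top 0.61 [293. 174.] 847 [ 0.618 -0.118  0.132]
plain_leaf scene 0.63 [207. 184.] 1138 [ 0.621 -0.116  0.133]
clamp_handle top 0.62 [249. 179.] 4425 [0.6   0.032 0.081]
clamp_handle top 0.4 [262. 214.] 60 [0.467 0.005 0.117]
spare_dish top 0.37 [251. 177.] 4374 [0.599 0.025 0.082]
spare_dish top 0.33 [134. 183.] 269 [0.579 0.477 0.071]
spare_dish scene 0.68 [196. 210.] 156 [ 0.64  -0.152  0.016]
spare_dish scene 0.39 [206. 187.] 1176 [ 0.622 -0.116  0.133]
tweezers top 0.42 [239. 227.] 85 [0.427 0.082 0.004]
tweezers scene 0.56 [283. 179.] 140 [0.424 0.076 0.004]
hex_driver top 0.42 [299. 213.] 131 [ 0.488 -0.161  0.017]
optic_post scene 0.45 [300. 229.] 106 [0.611 0.185 0.039]
```

```bash
ls pics
```

```text
scene0.png
scene0c.png
top0.png
top0c.png
```

View pics/top0c.png

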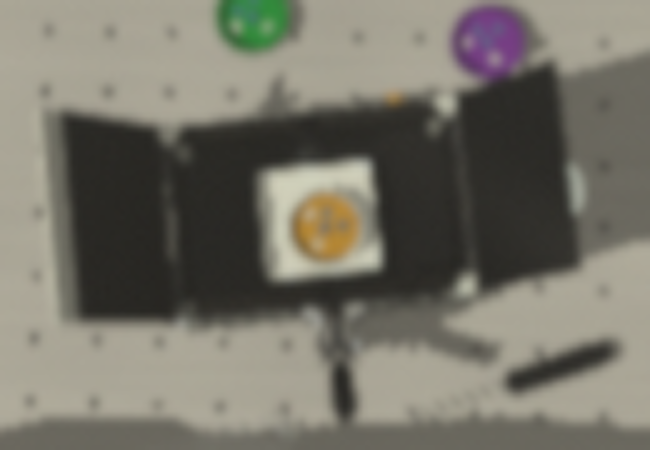

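View pics/scene0c.png

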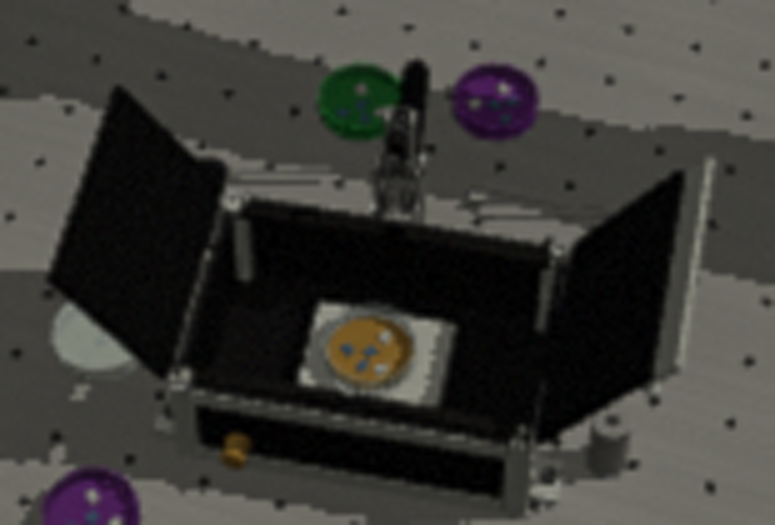

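```bash
python3 - <<'E'
from h import *
from scipy.optimize import least_squares
np.set_printoptions(precision=4,suppress=True)
def plane(P):
    for _ in range(4):
        c=P.mean(0);n=np.linalg.svd(P-c)[2][2];r=(P-c)@n;P=P[abs(r)<max(2.0*r.std(),.004)]
    return c,n,r.std(),len(P)
k=np.ones((3,3),np.uint8)
for leaf in ['strip_leaf','plain_leaf']:
  for c in ['top','scene']:
    P=np.load(c+'P.npy'); L=masks_of(c,leaf)
    if not L: print(leaf,c,'none');continue
    m=cv2.erode(L[0]['pixels'].astype(np.uint8),k)>0
    Q=P[m];Q=Q[(Q[:,2]>.095)&(Q[:,2]<.25)]
    ce,n,s,N=plane(Q);
    if n[2]<0:n=-n
    h=np.hypot(n[0],n[1])
    print(leaf,c,N,s,'c',ce,'n',n,'tilt',np.arctan2(h,n[2]),'hingedir',np.arctan2(n[1],n[0]))
    # point at z=.0825 along the plane in the steepest direction
    g=np.array([-n[0]*n[2]/h/h,-n[1]*n[2]/h/h,1]);  # ... dz=1 horizontally along n
    g=np.array([-n[0]/h*n[2]/h,-n[1]/h*n[2]/h,1]); print('  at z .0825',ce+g*(.0825-ce[2]), 'zmax',np.percentile(Q[:,2],[1,99]))
# rim
for c in ['top','scene']:
    P=np.load(c+'P.npy');p=P.reshape(-1,3)
    s=(abs(p[:,2]-.081)<.006)&(p[:,0]>.48)&(p[:,0]<.72)&(abs(p[:,1]-.02)<.14)
    q=p[s];print(c,s.sum()); rect=cv2.minAreaRect(q[:,:2].astype(np.float32)*1000);print(rect)
    np.save(c+'rim.npy',q)
E
```

```text
strip_leaf top 841 0.001802907394279469 c [0.5792 0.1764 0.1452] n [ 0.112  -0.8092  0.5767] tilt 0.9560723238742505 hingedir -1.4332391163622265
  at z .0825 [0.5852 0.1326 0.0825] zmax [0.0964 0.1894]
strip_leaf scene 891 0.0018161719125589296 c [0.5838 0.1781 0.1463] n [ 0.1053 -0.8111  0.5753] tilt 0.9577673546395521 hingedir -1.4417189127311392
  at z .0825 [0.5896 0.1336 0.0825] zmax [0.0963 0.19  ]
plain_leaf top 668 0.0014959267184254132 c [ 0.618  -0.1193  0.1345] n [-0.1044  0.8016  0.5887] tilt 0.9413710599549892 hingedir 1.7003072471002996
  at z .0825 [ 0.6131 -0.0818  0.0825] zmax [0.0964 0.1711]
plain_leaf scene 882 0.0017594482195167898 c [ 0.6198 -0.1167  0.1344] n [-0.1111  0.8021  0.5867] tilt 0.9437647987986383 hingedir 1.7083889896137845
  at z .0825 [ 0.6146 -0.0795  0.0825] zmax [0.0963 0.1712]
top 640
((580.6317138671875, 23.32574462890625), (192.06224060058594, 229.37042236328125), 7.553054332733154)
scene 931
((583.5928344726562, 25.574546813964844), (186.7046661376953, 234.4017333984375), 7.06435489654541)
```

```bash
python3 - <<'E'
from h import *
np.set_printoptions(precision=4,suppress=True,linewidth=200)
y=.133;ex=np.array([np.cos(y),np.sin(y)]);ey=np.array([-ex[1],ex[0]])
for c in ['top','scene']:
    q=np.load(c+'rim.npy');u=q[:,:2]@ex;v=q[:,:2]@ey+.0537
    for lo,hi in [(-.1,-.03),(.03,.1)]:
        s=(v>lo)&(v<hi);print(c,np.histogram(u[s],bins=np.arange(.48,.70,.004)))
    P=np.load(c+'P.npy')
    for leaf in ['strip_leaf','plain_leaf']:
        L=masks_of(c,leaf)
        if L:
            Q=P[L[0]['pixels']];Q=Q[(Q[:,2]>.095)&(Q[:,2]<.25)];uu=Q[:,:2]@ex;print(c,leaf,np.percentile(uu,[.5,2,5,50,95,98,99.5]))
    # clamp points
    p=P.reshape(-1,3);u=p[:,:2]@ex;v=p[:,:2]@ey+.0537
    s=(abs(v)<.03)&(u<.525)&(u>.38)&(p[:,2]>.03)&(p[:,2]<.2)
    o=np.argsort(u[s]);print(np.c_[u[s],v[s],p[s,2]][o][::6])
E
```

```text
top (array([ 0,  0,  0,  0,  0,  0,  0,  0,  0,  0, 12, 18, 18, 21,  9,  0,  0,  0,  0,  0,  0,  0,  0,  0,  0,  0,  0,  0,  0,  0,  0,  0,  0,  0,  0,  0,  0,  0,  0,  0,  0,  0,  0,  0, 10, 19, 17, 18,
        9,  0,  0,  0,  0,  0]), array([0.48 , 0.484, 0.488, 0.492, 0.496, 0.5  , 0.504, 0.508, 0.512, 0.516, 0.52 , 0.524, 0.528, 0.532, 0.536, 0.54 , 0.544, 0.548, 0.552, 0.556, 0.56 , 0.564, 0.568, 0.572, 0.576, 0.58 , 0.584,
       0.588, 0.592, 0.596, 0.6  , 0.604, 0.608, 0.612, 0.616, 0.62 , 0.624, 0.628, 0.632, 0.636, 0.64 , 0.644, 0.648, 0.652, 0.656, 0.66 , 0.664, 0.668, 0.672, 0.676, 0.68 , 0.684, 0.688, 0.692,
       0.696]))
top (array([ 0,  0,  0,  0,  0,  0,  0,  0,  0,  0, 11, 20, 21, 19, 11,  0,  0,  0,  0,  0,  0,  0,  0,  0,  0,  0,  0,  0,  0,  0,  0,  0,  0,  0,  0,  0,  0,  0,  0,  0,  0,  0,  0,  0, 12, 18, 16, 19,
       11,  0,  0,  0,  0,  0]), array([0.48 , 0.484, 0.488, 0.492, 0.496, 0.5  , 0.504, 0.508, 0.512, 0.516, 0.52 , 0.524, 0.528, 0.532, 0.536, 0.54 , 0.544, 0.548, 0.552, 0.556, 0.56 , 0.564, 0.568, 0.572, 0.576, 0.58 , 0.584,
       0.588, 0.592, 0
[... 3213 characters left out ...]
 0.4997 -0.009   0.1461]
 [ 0.5002  0.004   0.1253]
 [ 0.5006  0.0043  0.1058]
 [ 0.5012  0.014   0.1089]
 [ 0.5024 -0.0146  0.1133]
 [ 0.5033  0.0043  0.1439]
 [ 0.504  -0.0143  0.1002]
 [ 0.5051 -0.014   0.081 ]
 [ 0.5058  0.0116  0.1089]
 [ 0.5072  0.0122  0.0903]
 [ 0.508  -0.0036  0.0717]
 [ 0.5096 -0.0008  0.1502]
 [ 0.511   0.013   0.085 ]
 [ 0.5139 -0.0061  0.1395]
 [ 0.515   0.0034  0.1432]
 [ 0.517  -0.0025  0.1539]
 [ 0.5203 -0.0044  0.0767]
 [ 0.5216 -0.0106  0.0556]
 [ 0.5224 -0.0137  0.0823]
 [ 0.5226 -0.007   0.036 ]
 [ 0.523   0.0291  0.0464]
 [ 0.5236  0.0058  0.0837]
 [ 0.524   0.0063  0.0524]
 [ 0.5242  0.0064  0.0419]
 [ 0.5245  0.0125  0.0815]
 [ 0.5249  0.0225  0.0634]]
```

```bash
python3 - <<'E'
from h import *
s=get_state();M=R.from_rotvec(s['ee_rot']).as_matrix();print(np.round(M,3), np.round(s['position'],4))
print('jaw dir world',np.degrees(np.arctan2(M[1,2],M[0,2])))
p,d=snapshot('wrist');cv2.imwrite('pics/w0.png',p[:,:,::-1]);print({k:np.round(v,3).tolist() for k,v in camera_model('wrist').items()})
E
```

```text
[[ 0.973  0.     0.231]
 [-0.231 -0.     0.973]
 [ 0.    -1.     0.   ]] [0.1673 0.7055 0.4047]
jaw dir world 76.6630770712009
{'fx': 274.963, 'fy': 274.963, 'cx': 257.863, 'cy': 192.326, 'D': [-0.059, 0.0, 0.0, 0.0, 0.0], 'eye': [0.1, 0.721, 0.374], 'rotation': [-0.241, -0.19, 1.327]}
```

View pics/w0.png

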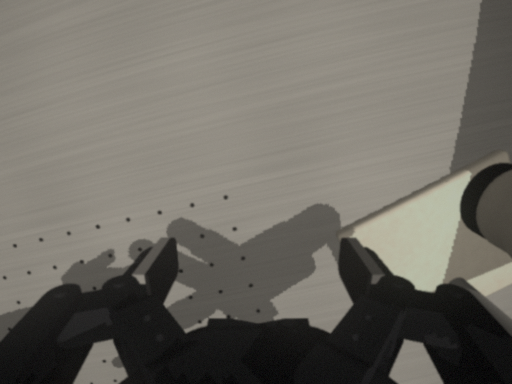

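Request:
arm_command --pt "1.74 -3.73 0" --pt "1.74 -3.73 0" --pt "1.74 -3.73 0" --pt "1.74 -3.73 0" --pt "1.74 -3.73 0" --pt "1.74 -3.73 0" --pt "1.74 -3.73 0" --pt "1.74 -3.73 0" --yaw '[0.046, 0.046, 0.046, 0.046, 0.046, 0.046, 0.046, 0.046]' --fingers 255

```text
clock: 2.12
position: [0.3069, 0.4052, 0.4049]
ee_rot: [-1.568, -0.109, 0.108]
wrist_force: [0.9, -0.2, 0.7]
grip_width: 0.001
```

Request:
arm_command --pt "1.74 -3.73 0" --pt "1.74 -3.73 0" --pt "1.74 -3.73 0" --pt "1.74 -3.73 0" --pt "1.74 -3.73 0" --pt "1.74 -3.73 0" --pt "1.74 -3.73 0" --pt "1.74 -3.73 0" --yaw '[0, 0, 0, 0, 0, 0, 0, 0]'

```text
clock: 2.78
position: [0.4461, 0.1067, 0.4051]
ee_rot: [-1.568, -0.107, 0.106]
wrist_force: [1.7, -0.1, -0.1]
grip_width: -0.001
```

Request:
arm_command --pt "1.74 -3.73 0" --pt "1.74 -3.73 0" --pt "1.74 -3.73 0" --pt "1.74 -3.73 0" --pt "1.74 -3.73 0" --pt "1.74 -3.73 0" --pt "1.74 -3.73 0" --pt "1.74 -3.73 0" --yaw '[0, 0, 0, 0, 0, 0, 0, 0]'

```text
clock: 3.45
position: [0.5854, -0.1919, 0.4049]
ee_rot: [-1.568, -0.107, 0.106]
wrist_force: [0.4, 0.0, 0.6]
grip_width: -0.001
```

```bash
cat >> h.py <<'E'
yw=.133;EX=np.array([np.cos(yw),np.sin(yw)]);EY=np.array([-EX[1],EX[0]]);O=np.array([.598,-.0537])
def tip():
    s=get_state();p=np.array(s['position']);a=p[:2]
    return np.round(np.r_[(a@EX-O[0])*1000,(a@EY-O[1])*1000,(p[2]-.173)*1000],1)
def tobox(P): return np.stack([P[...,:2]@EX-O[0],P[...,:2]@EY-O[1],P[...,2]],-1)
def fromt(b): u,v=b[0]+O[0],b[1]+O[1];q=u*EX+v*EY;return np.array([q[0],q[1],b[2]])
E
python3 - <<'E'
from h import *
print(tip())
for n in ['wrist','scene']:
    p,d=snapshot(n);cv2.imwrite(f'pics/{n}1.png',p[:,:,::-1]);P=tobox(cloud(d,camera_model(n)))
    np.save(n+'1.npy',P)
p=cv2.imread('pics/scene1.png')[100:260,160:350];cv2.imwrite('pics/scene1c.png',cv2.resize(p,None,fx=4,fy=3.7))
E
```

```text
[ -43.2 -214.1  231.9]
```

View pics/wrist1.png

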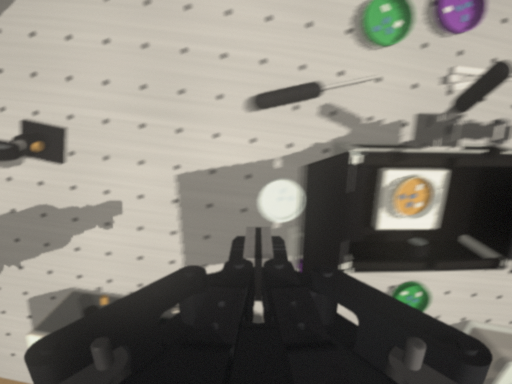

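View pics/scene1c.png

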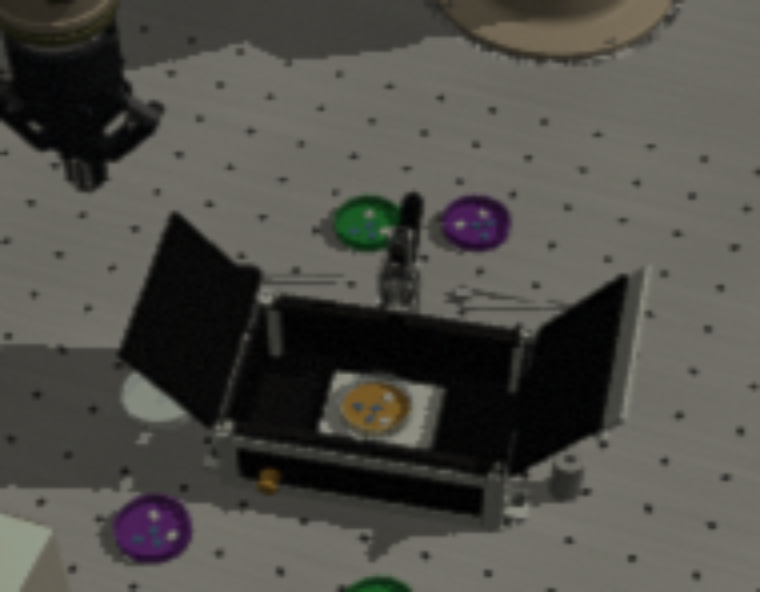

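```bash
python3 - <<'E'
from h import *
np.set_printoptions(suppress=True,linewidth=150)
t=tip()
for n in ['scene1','wrist1']:
    P=np.load(n+'.npy')*1000;p=P.reshape(-1,3)-t
    s=(abs(p[:,0])<80)&(abs(p[:,1])<90)&(p[:,2]>-10)&(p[:,2]<140)
    p=p[s]
    for z in range(-10,140,10):
        q=p[(p[:,2]>=z)&(p[:,2]<z+10)]
        if len(q)>2:print(n,z,len(q),'x',np.round(np.percentile(q[:,0],[3,97])),'y',np.round(np.percentile(q[:,1],[3,97])))
E
```

```text
scene1 0 11 x [ 5. 12.] y [-16.   4.]
scene1 10 22 x [-2. 13.] y [-17.  10.]
scene1 20 29 x [-2. 13.] y [-16.  11.]
scene1 30 17 x [ 5. 13.] y [-13.   9.]
scene1 40 41 x [-1. 14.] y [-29.  23.]
scene1 50 80 x [-9. 15.] y [-37.  30.]
scene1 60 55 x [-9. 17.] y [-48.  38.]
scene1 70 79 x [-3. 18.] y [-53.  48.]
scene1 80 92 x [ 1. 18.] y [-59.  55.]
scene1 90 128 x [-10.  20.] y [-61.  57.]
scene1 100 86 x [-3. 20.] y [-48.  43.]
scene1 110 31 x [-6. 13.] y [-44.  38.]
scene1 120 14 x [-4. 26.] y [19. 37.]
scene1 130 69 x [-5. 38.] y [-28.  34.]
wrist1 0 158 x [-8. -3.] y [-18.   6.]
wrist1 10 436 x [-8. -3.] y [-18.   7.]
wrist1 20 555 x [-8. -3.] y [-18.   7.]
wrist1 30 716 x [-8. 13.] y [-13.   2.]
wrist1 40 1540 x [-10.  10.] y [-32.  22.]
wrist1 50 4697 x [-10.  11.] y [-41.  30.]
wrist1 60 3922 x [-14.  11.] y [-48.  38.]
wrist1 70 8200 x [-14.   9.] y [-54.  45.]
wrist1 80 11752 x [-14.  -0.] y [-60.  50.]
wrist1 90 9542 x [-17.  -1.] y [-61.  51.]
wrist1 100 1350 x [-18. -15.] y [-23.  14.]
```

```bash
python3 - <<'E'
from h import *
print(np.round(get_state()['joint_positions'],3))
E
```

```text
[ 0.206  0.469  0.037  1.857 -0.019  0.813  1.95 ]
```

Request:
arm_command --pt "0.1 0 -0.2" --pt "0.1 0 -0.4" --pt "0.1 0 -0.6" --pt "0.1 0 -0.6" --pt "0.1 0 -0.7" --pt "0.1 0 -0.7" --pt "0.1 0 -0.7" --yaw '[-0.12, -0.12, -0.12, -0.12, -0.12, -0.12, -0.12]'

```text
clock: 4.13
position: [0.5918, -0.1892, 0.3655]
ee_rot: [-1.498, 0.556, -0.556]
wrist_force: [-0.4, -0.3, -0.8]
grip_width: -0.001
```

Request:
arm_command --pt "0.1 0 -0.8" --pt "0.1 0 -0.8" --pt "0 0 -0.8" --pt "0 0 -0.8" --pt "0 0 -0.8" --pt "0 0 -0.7" --pt "0 0 0" --yaw '[-0.12, -0.12, -0.12, -0.12, -0.12, -0.13, 0]'

```text
out of range: row 6 has -0.13, outside -0.125 to 0.125
```

Request:
arm_command --pt "0.1 0 -0.8" --pt "0.1 0 -0.8" --pt "0 0 -0.8" --pt "0 0 -0.8" --pt "0 0 -0.8" --pt "0 0 -0.7" --pt "0 0 0" --yaw '[-0.12, -0.12, -0.12, -0.12, -0.12, -0.12, -0.01]'

```text
clock: 4.72
position: [0.5936, -0.1887, 0.3173]
ee_rot: [-1.27, 1.114, -1.11]
wrist_force: [0.3, 0.1, 0.5]
grip_width: -0.002
```

```bash
python3 - <<'E'
from h import *
print(tip(), np.degrees(np.arctan2(*R.from_rotvec(get_state()['ee_rot']).as_matrix()[[1,0],2])))
p,d=snapshot('scene');cv2.imwrite('pics/s2.png',p[:,:,::-1])
p=cv2.imread('pics/s2.png')[60:260,140:350];cv2.imwrite('pics/s2c.png',cv2.resize(p,None,fx=3.5,fy=3))
E
```

```text
[ -34.6 -212.   144.3] 7.5364305639921945
```

View pics/s2c.png

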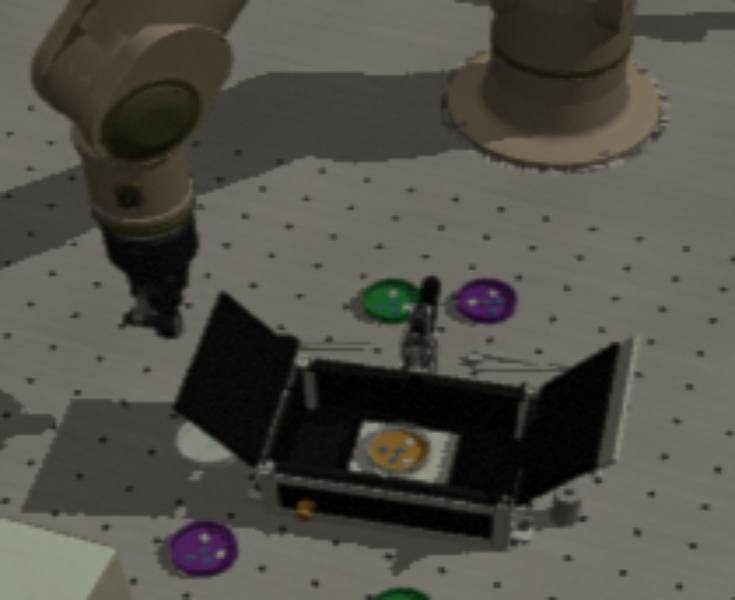

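```bash
cat > traj.py <<'E'
from h import *
import sys
def path(side,A,x=-34,rc=95,h=11,edge=109,to=2.5,z0=144,z1=None):
    # side -1 plain, +1 strip ; returns box coords of the tip centre (mm)
    out=[]
    z1=82.5+rc
    for a in A:
        c,s=np.cos(a),np.sin(a)
        if a>np.pi/2:
            d=112-edge*c+to*s+h   # outward distance from box centre
            z=z1+(z0-z1)*(a-np.pi/2)/(2.2-np.pi/2)
        else:
            d=112-rc*c+to*s+h; z=82.5+rc*s+to*c
        out.append([x,side*d,z])
    return np.array(out)
def rows(B,t0):
    B=np.vstack([t0,B]);d=np.diff(B,axis=0)/10
    w=np.c_[d[:,[0]]*EX+d[:,[1]]*EY,d[:,2]]
    return np.round(w,2)
E
python3 - <<'E'
from traj import *
A=np.r_[2.2,np.arange(2.1,.35,-.1)]
B=path(-1,A);
for a,b,r in zip(A,B,rows(B,tip())):print(round(a,2),np.round(b,1),r.tolist())
E
```

```text
2.2 [ -34.  -189.2  144. ] [-0.26, 2.3, -0.1]
2.1 [ -34.  -180.2  149.3] [-0.12, 0.89, 0.53]
2.0 [ -34.  -170.6  154.6] [-0.13, 0.95, 0.53]
1.9 [ -34.  -160.6  160. ] [-0.13, 0.99, 0.53]
1.8 [ -34.  -150.2  165.3] [-0.14, 1.03, 0.53]
1.7 [ -34.  -139.5  170.6] [-0.14, 1.06, 0.53]
1.6 [ -34.  -128.7  175.9] [-0.14, 1.07, 0.53]
1.5 [ -34.  -118.8  177.4] [-0.13, 0.98, 0.15]
1.4 [ -34.  -109.3  176.5] [-0.13, 0.94, -0.09]
1.3 [ -34.  -100.   174.7] [-0.12, 0.92, -0.18]
1.2 [-34.  -90.9 171.9] [-0.12, 0.9, -0.28]
1.1 [-34.  -82.1 168.3] [-0.12, 0.87, -0.37]
1.0 [-34.  -73.8 163.8] [-0.11, 0.83, -0.45]
0.9 [-34.  -65.9 158.5] [-0.1, 0.78, -0.53]
0.8 [-34.  -58.6 152.4] [-0.1, 0.72, -0.61]
0.7 [-34.  -52.  145.6] [-0.09, 0.66, -0.68]
0.6 [-34.  -46.  138.2] [-0.08, 0.59, -0.74]
0.5 [-34.  -40.8 130.2] [-0.07, 0.51, -0.8]
0.4 [-34.  -36.5 121.8] [-0.06, 0.43, -0.84]
```

Request:
arm_command --pt "-0.15 1.2 0" --pt "-0.12 1.1 0" --pt "-0.12 0.89 0.53" --pt "-0.13 0.95 0.53" --pt "-0.13 0.99 0.53" --pt "-0.14 1.03 0.53" --pt "-0.14 1.06 0.53" --pt "-0.14 1.07 0.53" --yaw '[0, 0, 0, 0, 0, 0, 0, 0]'

```text
clock: 5.43
position: [0.5829, -0.1057, 0.3512]
ee_rot: [-1.271, 1.108, -1.108]
wrist_force: [-0.5, -1.9, -1.7]
grip_width: 0.0
```

```bash
python3 - <<'E'
from h import *
print(tip())
p,d=snapshot('scene');cv2.imwrite('pics/s3.png',p[:,:,::-1])
p=cv2.imread('pics/s3.png')[60:260,140:350];cv2.imwrite('pics/s3c.png',cv2.resize(p,None,fx=3.5,fy=3))
E
```

```text
[ -34.2 -128.3  178.2]
```

View pics/s3c.png

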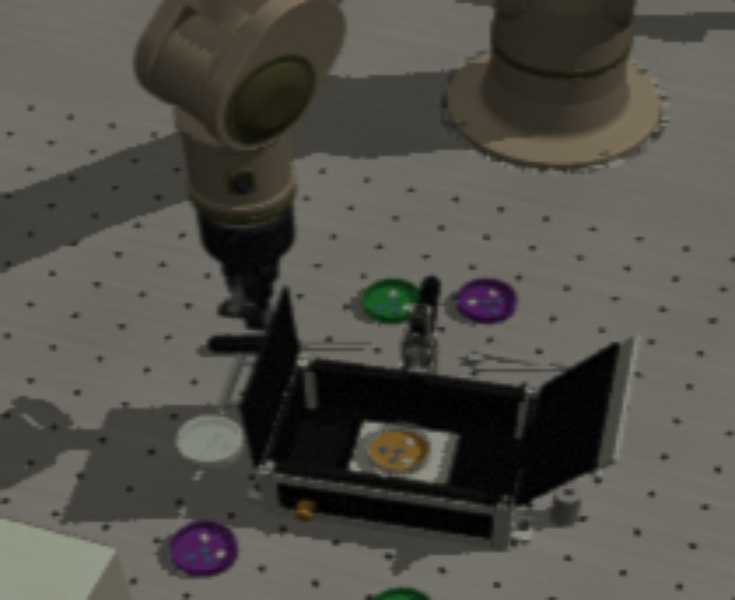

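Leaf is near upright (at about (270,370) in the crop) and in light contact. Continue along the arc.

Request:
arm_command --pt "-0.13 0.98 0.0" --pt "-0.13 0.94 -0.09" --pt "-0.12 0.92 -0.18" --pt "-0.12 0.9 -0.28" --pt "-0.12 0.87 -0.37" --pt "-0.11 0.83 -0.45" --pt "-0.1 0.78 -0.53" --pt "-0.1 0.72 -0.61" --yaw '[0, 0, 0, 0, 0, 0, 0, 0]'

```text
clock: 6.15
position: [0.5737, -0.0363, 0.3247]
ee_rot: [-1.271, 1.108, -1.108]
wrist_force: [2.4, -1.3, 2.4]
grip_width: 0.002
```

```bash
python3 - <<'E'
from traj import *
t=tip();print(t)
p,d=snapshot('scene');cv2.imwrite('pics/s4.png',p[:,:,::-1])
p=cv2.imread('pics/s4.png')[60:260,140:350];cv2.imwrite('pics/s4c.png',cv2.resize(p,None,fx=3.5,fy=3))
A=np.r_[.72,.64,.56,.48,.41,.34,.28,.22,.17,.12,.08,.05,.02,0]
B=path(-1,A);
for a,b,r in zip(A,B,rows(B,t)):print(round(a,2),np.round(b,1),r.tolist())
E
```

```text
[-34.2 -58.4 151.7]
0.72 [-34.  -53.2 147. ] [-0.05, 0.52, -0.47]
0.64 [-34.  -48.3 141.2] [-0.07, 0.49, -0.58]
0.56 [-34.  -43.8 135.1] [-0.06, 0.44, -0.62]
0.48 [-34.  -39.9 128.6] [-0.05, 0.39, -0.65]
0.41 [-34.  -36.9 122.7] [-0.04, 0.3, -0.59]
0.34 [-34.  -34.3 116.5] [-0.03, 0.26, -0.61]
0.28 [-34.  -32.4 111.2] [-0.02, 0.19, -0.54]
0.22 [-34.  -30.8 105.7] [-0.02, 0.15, -0.55]
0.17 [-34.  -29.8 101. ] [-0.01, 0.1, -0.46]
0.12 [-34.  -29.   96.4] [-0.01, 0.08, -0.47]
0.08 [-34.  -28.5  92.6] [-0.01, 0.05, -0.38]
0.05 [-34.  -28.2  89.7] [-0.0, 0.03, -0.28]
0.02 [-34.  -28.1  86.9] [-0.0, 0.02, -0.28]
0.0 [-34. -28.  85.] [-0.0, 0.01, -0.19]
```

View pics/s4c.png

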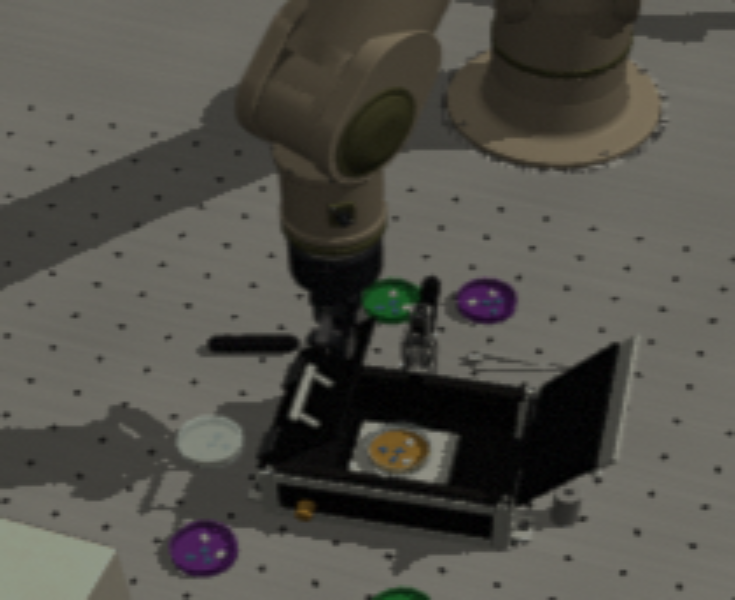

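Request:
arm_command --pt "-0.05 0.52 -0.47" --pt "-0.07 0.49 -0.58" --pt "-0.06 0.44 -0.62" --pt "-0.05 0.39 -0.65" --pt "-0.04 0.3 -0.59" --pt "-0.03 0.26 -0.61" --pt "-0.02 0.19 -0.54" --pt "-0.02 0.15 -0.55" --yaw '[0, 0, 0, 0, 0, 0, 0, 0]'

```text
clock: 6.87
position: [0.5704, -0.0098, 0.2786]
ee_rot: [-1.271, 1.109, -1.108]
wrist_force: [-0.2, 0.8, 2.7]
grip_width: 0.0
```

Request:
arm_command --pt "-0.01 0.1 -0.46" --pt "-0.01 0.08 -0.45" --pt "-0.01 0.05 -0.35" --pt "0 0 -0.1" --yaw '[0, 0, 0, 0]'

```text
clock: 7.2
position: [0.5702, -0.0077, 0.2651]
ee_rot: [-1.271, 1.109, -1.108]
wrist_force: [-0.6, 0.8, 1.8]
grip_width: -0.001
```

```bash
python3 - <<'E'
from traj import *
t=tip();s=get_state();print(t,s['wrist_force'])
p,d=snapshot('scene');cv2.imwrite('pics/s5.png',p[:,:,::-1])
p=cv2.imread('pics/s5.png')[60:260,140:350];cv2.imwrite('pics/s5c.png',cv2.resize(p,None,fx=3.5,fy=3))
E
```

```text
[-33.9 -29.5  92.1] [-0.61137133  0.82273853  1.80690322]
```

View pics/s5c.png

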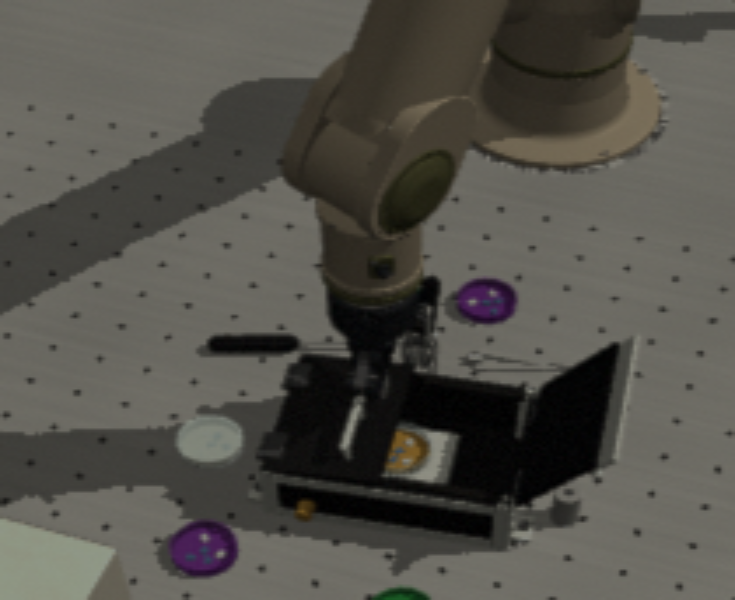

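Request:
arm_command --pt "0 0 -0.2" --pt "0 0 -0.15" --pt "0 0 -0.1" --pt "0 0 0" --yaw '[0, 0, 0, 0]'

```text
clock: 7.58
position: [0.5702, -0.0078, 0.2612]
ee_rot: [-1.27, 1.108, -1.109]
wrist_force: [-0.1, 0.3, 0.3]
grip_width: -0.002
```

Request:
arm_command --pt "0 0 -0.1" --pt "0 0 -0.1" --pt "0 0 0" --yaw '[0, 0, 0]'

```text
clock: 7.83
position: [0.5702, -0.0078, 0.2593]
ee_rot: [-1.27, 1.108, -1.109]
wrist_force: [-0.3, 2.0, 3.2]
grip_width: -0.002
```

Request:
arm_command --pt "0 0 -0.1" --pt "0 0 0" --pt "0 0 0" --yaw '[0, 0, 0]'

```text
clock: 8.08
position: [0.5702, -0.0078, 0.2585]
ee_rot: [-1.27, 1.108, -1.109]
wrist_force: [-1.5, 1.8, 6.8]
grip_width: 0.0
```

Request:
arm_command --pt "0 0 -0.1" --pt "0 0 0" --pt "0 0 0" --yaw '[0, 0, 0]'

```text
clock: 8.33
position: [0.5701, -0.0079, 0.2584]
ee_rot: [-1.269, 1.108, -1.108]
wrist_force: [-5.2, 1.8, 17.4]
grip_width: 0.001
```

Request:
arm_command --pt "0 0 0.5" --pt "0 0 2.2" --pt "0 0 3.5" --pt "0 0 4.0" --pt "0 0 4.0" --pt "-0.25 1.87 0.6" --pt "-0.48 3.56 0" --pt "-0.48 3.56 0" --yaw '[0, 0, 0, 0, 0, 0, 0, 0]'

```text
clock: 9.0
position: [0.558, 0.0818, 0.4065]
ee_rot: [-1.267, 1.109, -1.112]
wrist_force: [0.7, -0.0, -0.6]
grip_width: 0.003
```

Request:
arm_command --pt "-0.48 3.56 0" --pt "-0.48 3.56 0" --pt "-0.48 3.56 0" --pt "-0.48 3.56 0" --pt "-0.3 2.2 0" --pt "0 0 -2.0" --pt "0 0 -2.5" --pt "0 0 -2.5" --yaw '[0, 0, 0, 0, 0, 0, 0, 0]'

```text
clock: 9.67
position: [0.5357, 0.2473, 0.3346]
ee_rot: [-1.27, 1.106, -1.108]
wrist_force: [0.1, 0.1, -0.1]
grip_width: 0.001
```

```bash
python3 - <<'E'
from traj import *
t=tip();s=get_state();print(t,s['wrist_force'],s['joint_positions'])
for n in ['scene','top']:
    p,d=snapshot(n);cv2.imwrite(f'pics/{n}6.png',p[:,:,::-1]);np.save(n+'6.npy',tobox(cloud(d,camera_model(n))))
p=cv2.imread('pics/scene6.png')[60:260,180:390];cv2.imwrite('pics/s6c.png',cv2.resize(p,None,fx=3.5,fy=3))
P=np.load('top6.npy').reshape(-1,3)*1000
for lo,hi in [(-100,-80),(-60,-45),(-30,-5)]:
    q=P[(P[:,1]>lo)&(P[:,1]<hi)&(abs(P[:,0])<60)&(P[:,2]<110)];print(lo,len(q),np.median(q[:,2]))
A=np.arange(2.2,.35,-.1)
B=path(1,A,edge=130,to=6.5,z0=160,rc=95)
for a,b,r in zip(A,B,rows(B,t)):print(round(a,2),np.round(b,1),r.tolist())
E
```

```text
[-34.3 227.8 161.6] [ 0.0674977   0.11152091 -0.0704368 ] [-0.86199     0.57244572  0.49865081  2.00146868 -0.43009062  0.66958691
  0.04979439]
-100 169 85.49355834800454
-60 125 85.25566606637058
-30 209 85.57391242257873
2.2 [-34.  204.8 160. ] [0.34, -2.28, -0.16]
2.1 [-34.  194.2 162.8] [0.14, -1.04, 0.28]
2.0 [-34.  183.  165.6] [0.15, -1.11, 0.28]
1.9 [-34.  171.2 168.3] [0.16, -1.17, 0.28]
1.8 [-34.  158.9 171.1] [0.16, -1.22, 0.28]
1.7 [-34.  146.2 173.9] [0.17, -1.26, 0.28]
1.6 [-34.  133.3 176.7] [0.17, -1.28, 0.28]
1.5 [-34.  122.8 177.7] [0.14, -1.04, 0.1]
1.4 [-34.  113.3 177.2] [0.13, -0.94, -0.05]
1.3 [-34.  103.9 175.8] [0.12, -0.93, -0.14]
1.2 [-34.   94.6 173.4] [0.12, -0.91, -0.24]
1.1 [-34.   85.7 170.1] [0.12, -0.89, -0.33]
1.0 [-34.   77.1 166. ] [0.11, -0.85, -0.42]
0.9 [-34.  69. 161.] [0.11, -0.8, -0.5]
0.8 [-34.   61.5 155.2] [0.1, -0.75, -0.58]
0.7 [-34.   54.5 148.7] [0.09, -0.69, -0.65]
0.6 [-34.   48.3 141.5] [0.08, -0.62, -0.72]
0.5 [-34.   42.7 133.7] [0.07, -0.55, -0.78]
0.4 [-34.   38.  125.5] [0.06, -0.47, -0.83]
```

View pics/s6c.png

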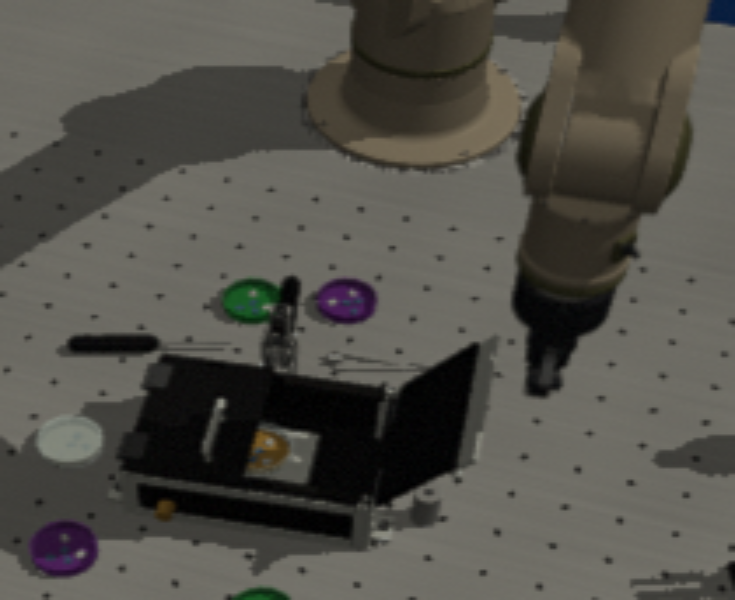

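```bash
python3 - <<'E'
from traj import *
A=np.r_[np.arange(2.2,.75,-.1),np.arange(.72,.3,-.08),.28,.22,.17,.12,.08,.05]
B=path(1,A,edge=130,to=6.5,z0=160,rc=103,x=-31)
for a,b,r in zip(A,B,rows(B,tip())):print(round(a,2),np.round(b,1),r.tolist())
E
```

```text
2.2 [-31.  204.8 160. ] [0.73, -2.16, 0.1]
2.1 [-31.  194.2 164.1] [0.14, -1.04, 0.41]
2.0 [-31.  183.  168.1] [0.15, -1.11, 0.41]
1.9 [-31.  171.2 172.2] [0.16, -1.17, 0.41]
1.8 [-31.  158.9 176.2] [0.16, -1.22, 0.41]
1.7 [-31.  146.2 180.3] [0.17, -1.26, 0.41]
1.6 [-31.  133.3 184.3] [0.17, -1.28, 0.41]
1.5 [-31.  122.2 185.7] [0.15, -1.1, 0.14]
1.4 [-31.  111.9 185.1] [0.14, -1.02, -0.06]
1.3 [-31.  101.7 183.5] [0.14, -1.01, -0.16]
1.2 [-31.   91.7 180.9] [0.13, -0.99, -0.26]
1.1 [-31.   82.1 177.2] [0.13, -0.96, -0.36]
1.0 [-31.   72.8 172.7] [0.12, -0.92, -0.46]
0.9 [-31.   64.1 167.2] [0.12, -0.87, -0.55]
0.8 [-31.   55.9 160.9] [0.11, -0.81, -0.63]
0.72 [-31.   49.9 155.3] [0.08, -0.6, -0.56]
0.64 [-31.   44.3 149.2] [0.07, -0.55, -0.61]
0.56 [-31.   39.2 142.7] [0.07, -0.5, -0.65]
0.48 [-31.   34.6 135.8] [0.06, -0.45, -0.69]
0.4 [-31.   30.7 128.6] [0.05, -0.39, -0.72]
0.32 [-31.   27.3 121.1] [0.04, -0.34, -0.75]
0.28 [-31.   25.8 117.2] [0.02, -0.15, -0.39]
0.22 [-31.   23.9 111.3] [0.03, -0.19, -0.59]
0.17 [-31.   22.6 106.3] [0.02, -0.13, -0.5]
0.12 [-31.   21.5 101.3] [0.01, -0.11, -0.5]
0.08 [-31.   20.8  97.2] [0.01, -0.07, -0.41]
0.05 [-31.   20.5  94.1] [0.01, -0.04, -0.31]
```

Request:
arm_command --pt "0.37 -1.08 0.1" --pt "0.36 -1.08 0" --pt "0.14 -1.04 0.41" --pt "0.15 -1.11 0.41" --pt "0.16 -1.17 0.41" --pt "0.16 -1.22 0.41" --pt "0.17 -1.26 0.41" --pt "0.17 -1.28 0.41" --yaw '[0, 0, 0, 0, 0, 0, 0, 0]'

```text
clock: 10.43
position: [0.5526, 0.1524, 0.3614]
ee_rot: [-1.27, 1.109, -1.109]
wrist_force: [0.2, 2.3, -1.8]
grip_width: -0.001
```

Request:
arm_command --pt "0.15 -1.1 0.14" --pt "0.14 -1.02 -0.06" --pt "0.14 -1.01 -0.16" --pt "0.13 -0.99 -0.26" --pt "0.13 -0.96 -0.36" --pt "0.12 -0.92 -0.46" --pt "0.12 -0.87 -0.55" --pt "0.11 -0.81 -0.63" --yaw '[0, 0, 0, 0, 0, 0, 0, 0]'

```text
clock: 11.1
position: [0.5632, 0.0762, 0.3368]
ee_rot: [-1.271, 1.108, -1.109]
wrist_force: [-0.2, 0.9, 3.3]
grip_width: -0.001
```

```bash
python3 - <<'E'
from traj import *
t=tip();print(t)
p,d=snapshot('scene');cv2.imwrite('pics/s7.png',p[:,:,::-1])
p=cv2.imread('pics/s7.png')[60:260,180:390];cv2.imwrite('pics/s7c.png',cv2.resize(p,None,fx=3.5,fy=3))
E
```

```text
[-29.6  54.5 163.8]
```

View pics/s7c.png

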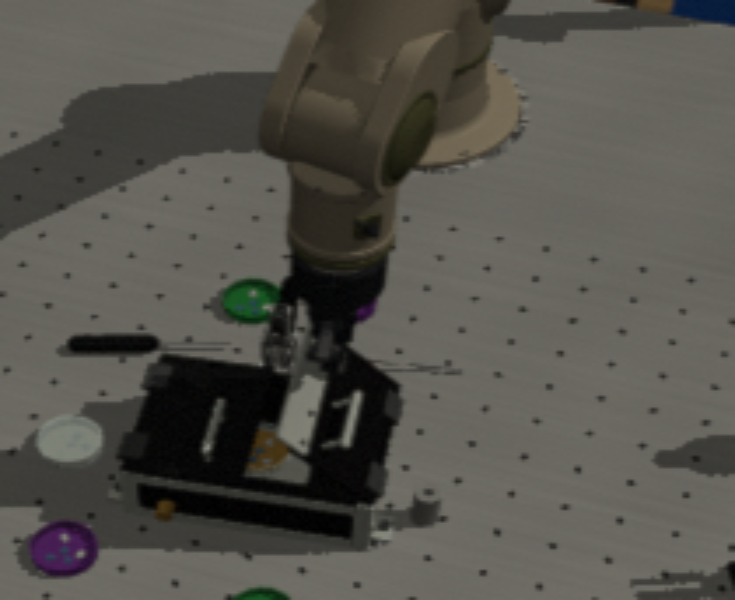

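Request:
arm_command --pt "0.06 -0.5 -0.65" --pt "0.05 -0.5 -0.68" --pt "0.05 -0.48 -0.7" --pt "0.05 -0.42 -0.72" --pt "0.04 -0.37 -0.74" --pt "0.03 -0.32 -0.75" --pt "0.02 -0.15 -0.45" --pt "0.02 -0.17 -0.55" --yaw '[0, 0, 0, 0, 0, 0, 0, 0]'

```text
clock: 11.82
position: [0.5662, 0.048, 0.2843]
ee_rot: [-1.271, 1.109, -1.108]
wrist_force: [0.7, -1.6, 1.1]
grip_width: -0.002
```

```bash
python3 - <<'E'
from h import *
print(tip())
E
```

```text
[-30.4  26.2 111.3]
```

Request:
arm_command --pt "0.01 -0.2 -0.5" --pt "0.01 -0.15 -0.5" --pt "0.01 -0.1 -0.4" --pt "0 -0.05 -0.3" --pt "0 0 -0.2" --pt "0 0 0" --yaw '[0, 0, 0, 0, 0, 0]'

```text
clock: 12.32
position: [0.5664, 0.0432, 0.2656]
ee_rot: [-1.271, 1.109, -1.108]
wrist_force: [-0.3, -1.1, 0.4]
grip_width: 0.001
```

Request:
arm_command --pt "0 0 -0.15" --pt "0 0 -0.1" --pt "0 0 0" --yaw '[0, 0, 0]'

```text
clock: 12.57
position: [0.5665, 0.0431, 0.2638]
ee_rot: [-1.27, 1.108, -1.109]
wrist_force: [-0.4, -0.3, 3.2]
grip_width: -0.001
```

Request:
arm_command --pt "0 0 -0.1" --pt "0 0 0" --pt "0 0 0" --yaw '[0, 0, 0]'

```text
clock: 12.82
position: [0.5665, 0.043, 0.2631]
ee_rot: [-1.27, 1.108, -1.109]
wrist_force: [-2.6, -0.4, 7.8]
grip_width: -0.0
```

Request:
arm_command --pt "0 0 -0.06" --pt "0 0 0" --pt "0 0 0" --yaw '[0, 0, 0]'

```text
clock: 13.07
position: [0.5665, 0.0429, 0.2627]
ee_rot: [-1.27, 1.108, -1.109]
wrist_force: [-2.6, -0.8, 9.8]
grip_width: 0.004
```

Request:
arm_command --pt "0 0 -0.03" --pt "0 0 0" --pt "0 0 0" --yaw '[0, 0, 0]'

```text
clock: 13.32
position: [0.5665, 0.0429, 0.2625]
ee_rot: [-1.27, 1.108, -1.109]
wrist_force: [-2.6, -1.1, 11.1]
grip_width: 0.001
```

Request:
arm_command --pt "0 0 0.4" --pt "0 0 2.0" --pt "0 0 3.5" --pt "0 0 3.5" --pt "-1 -0.37 1.0" --pt "-2 -0.73 0" --pt "-2 -0.73 0" --pt "-2 -0.73 0" --yaw '[0, 0, 0.12, 0.12, 0.12, 0.12, 0.12, 0.12]'

```text
clock: 13.98
position: [0.4956, 0.0176, 0.366]
ee_rot: [-1.498, 0.553, -0.555]
wrist_force: [-1.0, -0.8, -0.7]
grip_width: -0.003
```

Request:
arm_command --pt "-2 -0.73 0" --pt "-1 -0.37 0" --pt "0 0 0" --pt "0 0 0" --pt "0 0 0" --pt "0 0 0" --pt "0 0 0" --pt "0 0 0" --yaw '[0.12, 0.12, 0.12, 0.12, 0.12, 0.12, 0.12, 0.01]'

```text
clock: 14.65
position: [0.4665, 0.0065, 0.3657]
ee_rot: [-1.568, -0.111, 0.11]
wrist_force: [0.5, -0.6, 0.4]
grip_width: -0.0
```

```bash
python3 - <<'E'
from h import *
t=tip();s=get_state();print(t,s['joint_positions'],np.degrees(np.arctan2(*R.from_rotvec(s['ee_rot']).as_matrix()[[1,0],2])))
for n in ['scene','top','wrist']:
    p,d=snapshot(n);cv2.imwrite(f'pics/{n}8.png',p[:,:,::-1]);np.save(n+'8.npy',tobox(cloud(d,camera_model(n))))
p=cv2.imread('pics/scene8.png')[60:260,160:370];cv2.imwrite('pics/s8c.png',cv2.resize(p,None,fx=3.5,fy=3))
for n in ['top','scene']:
  P=np.load(n+'8.npy').reshape(-1,3)*1000
  for lo,hi in [(-100,-80),(-60,-45),(-30,-19),(-15,14),(20,30),(50,60),(85,105)]:
    q=P[(P[:,1]>lo)&(P[:,1]<hi)&(abs(P[:,0]-20)<50)&(P[:,2]<130)&(P[:,2]>60)];print(n,lo,len(q),np.median(q[:,2]))
E
```

```text
[-134.8   -1.7  192.7] [-0.16630578  0.3526462   0.04027005  2.21829622 -0.02582084  0.57079684
  1.60446899] 98.04770498209886
top -100 142 84.82387710838324
top -60 108 85.14738084990526
top -30 77 85.69461847789329
top -15 202 89.9371724310133
top 20 71 85.6772944137849
top 50 73 85.54747428230259
top 85 142 84.39395816868944
scene -100 173 86.26762816517774
scene -60 135 86.5209835169638
scene -30 102 87.09988425016002
scene -15 259 90.90699636247467
scene 20 86 86.99848428557056
scene 50 91 86.83590642206363
scene 85 187 85.99799988510837
```

View pics/s8c.png

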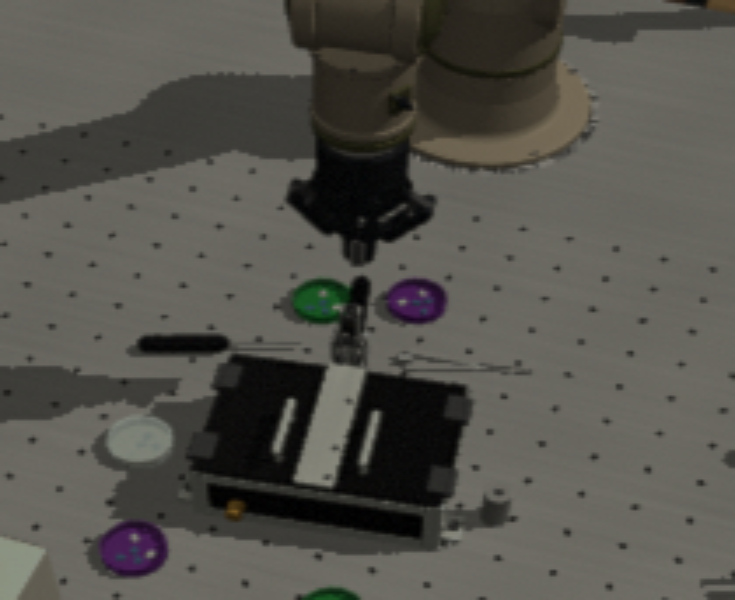

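View pics/wrist8.png

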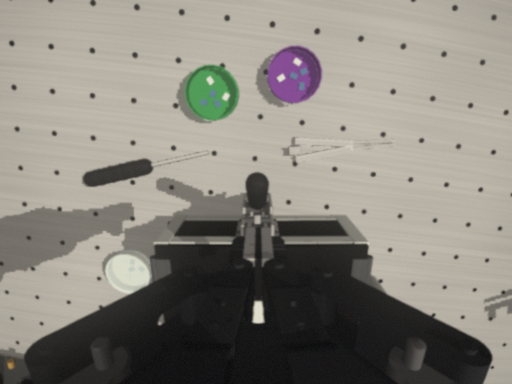

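```bash
python3 - <<'E'
from traj import *
T=np.r_[-.05,np.arange(.06,.6,.06),np.arange(.6,1.03,.05),1.03]
e=np.radians(58)-T; s=86-20*np.clip(T,0,1)
x=-106-s*np.cos(e)+9*np.sin(e)+11*1; z=60+s*np.sin(e)+9*np.cos(e)
B=np.c_[x,0*x-2,z]
for a,b,r in zip(T,B,rows(B,tip())):print(round(a,2),np.round(b,1),r.tolist(),np.round(np.linalg.norm(fromt(b/1000)[:2]),3))
E
```

```text
-0.05 [-129.    -2.   139.5] [0.57, 0.05, -5.31] 0.472
0.06 [-136.8   -2.   134.3] [-0.78, -0.1, -0.52] 0.465
0.12 [-140.5   -2.   130.7] [-0.36, -0.05, -0.36] 0.461
0.18 [-143.8   -2.   127. ] [-0.33, -0.04, -0.37] 0.458
0.24 [-146.9   -2.   123.1] [-0.3, -0.04, -0.39] 0.455
0.3 [-149.7   -2.   119.1] [-0.28, -0.04, -0.4] 0.452
0.36 [-152.2   -2.   115. ] [-0.25, -0.03, -0.41] 0.449
0.42 [-154.4   -2.   110.8] [-0.22, -0.03, -0.42] 0.447
0.48 [-156.3   -2.   106.5] [-0.19, -0.03, -0.43] 0.445
0.54 [-157.9   -2.   102.2] [-0.16, -0.02, -0.43] 0.444
0.6 [-159.2   -2.    97.9] [-0.13, -0.02, -0.43] 0.442
0.6 [-159.2   -2.    97.9] [0.0, 0.0, 0.0] 0.442
0.65 [-160.1   -2.    94.3] [-0.09, -0.01, -0.36] 0.441
0.7 [-160.8   -2.    90.7] [-0.07, -0.01, -0.36] 0.441
0.75 [-161.2   -2.    87.1] [-0.05, -0.01, -0.36] 0.44
0.8 [-161.5   -2.    83.5] [-0.03, -0.0, -0.36] 0.44
0.85 [-161.6   -2.    80. ] [-0.01, -0.0, -0.35] 0.44
0.9 [-161.6   -2.    76.6] [0.01, 0.0, -0.35] 0.44
0.95 [-161.3   -2.    73.2] [0.03, 0.0, -0.34] 0.44
1.0 [-160.9   -2.    69.8] [0.04, 0.01, -0.33] 0.441
1.03 [-161.1   -2.    67.8] [-0.03, -0.0, -0.2] 0.44
```

Request:
arm_command --pt "0.1 0 -1.8" --pt "0.1 0 -2.2" --pt "0 0 -1.3" --pt "-0.2 0 -0.3" --pt "-0.35 -0.05 -0.36" --pt "-0.33 -0.04 -0.37" --pt "-0.3 -0.04 -0.39" --yaw '[0, 0, 0, 0, 0, 0, 0]'

```text
clock: 15.38
position: [0.4565, 0.0053, 0.2988]
ee_rot: [-1.568, -0.107, 0.105]
wrist_force: [-0.2, -0.2, 1.9]
grip_width: -0.002
```

```bash
python3 - <<'E'
from h import *
t=tip();s=get_state();print(t,s['wrist_force'])
p,d=snapshot('scene');cv2.imwrite('pics/s9.png',p[:,:,::-1])
p=cv2.imread('pics/s9.png')[80:220,180:330];cv2.imwrite('pics/s9c.png',cv2.resize(p,None,fx=4,fy=4))
E
```

```text
[-144.8   -1.5  125.8] [-0.16325357 -0.2109656   1.92209914]
```

View pics/s9c.png

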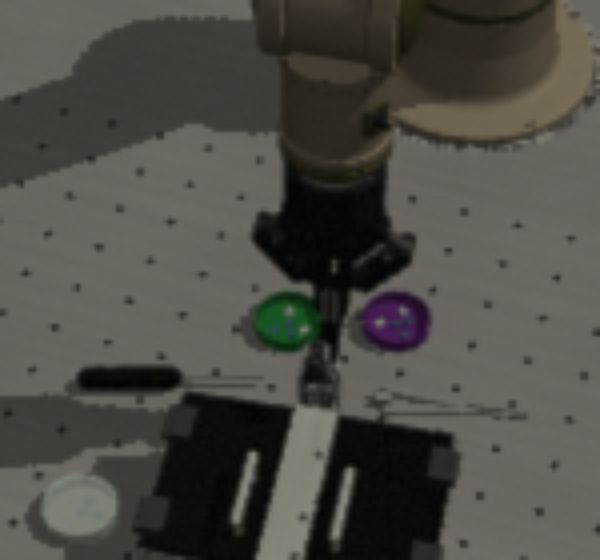

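Request:
arm_command --pt "-0.28 -0.04 -0.4" --pt "-0.28 -0.04 -0.41" --pt "-0.25 -0.04 -0.42" --pt "-0.22 -0.03 -0.43" --pt "-0.2 -0.03 -0.43" --pt "-0.16 -0.02 -0.43" --pt "-0.13 -0.02 -0.43" --yaw '[0, 0, 0, 0, 0, 0, 0]'

```text
clock: 16.02
position: [0.4413, 0.0031, 0.2684]
ee_rot: [-1.568, -0.106, 0.106]
wrist_force: [-0.6, 0.4, 3.7]
grip_width: -0.001
```

Request:
arm_command --pt "-0.09 -0.01 -0.36" --pt "-0.07 -0.01 -0.36" --pt "-0.05 0 -0.36" --pt "-0.03 0 -0.36" --pt "0 0 -0.35" --yaw '[0, 0, 0, 0, 0]'

```text
clock: 16.43
position: [0.4385, 0.0028, 0.2507]
ee_rot: [-1.568, -0.105, 0.107]
wrist_force: [-1.9, -0.5, 4.1]
grip_width: 0.0
```

```bash
python3 - <<'E'
from h import *
t=tip();s=get_state();print(t,s['wrist_force'])
p,d=snapshot('scene');cv2.imwrite('pics/s10.png',p[:,:,::-1])
p=cv2.imread('pics/s10.png')[80:220,180:330];cv2.imwrite('pics/s10c.png',cv2.resize(p,None,fx=4,fy=4))
E
```

```text
[-163.    -1.7   77.7] [-1.89357385 -0.51255608  4.12182024]
```

View pics/s10c.png

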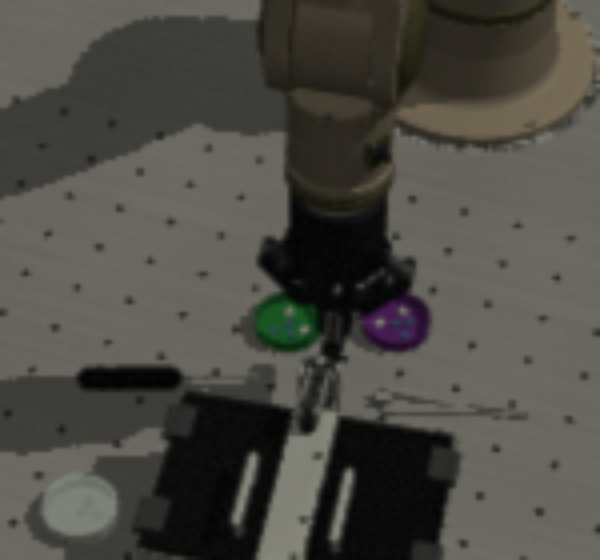

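Clamp arm is coming down onto the strip; push on over centre.

Request:
arm_command --pt "0 0 -0.33" --pt "0 0 -0.33" --pt "0 0 -0.25" --pt "0 0 0" --yaw '[0, 0, 0, 0]'

```text
clock: 16.82
position: [0.4394, 0.0029, 0.2422]
ee_rot: [-1.568, -0.107, 0.105]
wrist_force: [-2.7, -0.2, 16.9]
grip_width: -0.002
```

Request:
arm_command --pt "0 0 -0.1" --pt "0 0 0" --pt "0 0 0" --yaw '[0, 0, 0]'

```text
clock: 17.07
position: [0.4392, 0.0029, 0.2419]
ee_rot: [-1.568, -0.108, 0.105]
wrist_force: [-3.2, -0.2, 27.7]
grip_width: 0.0
```

Request:
arm_command --pt "0 0 0.5" --pt "0 0 1.5" --pt "0 0 3" --pt "0 0 4" --pt "-0.5 0 4" --pt "0 0 2" --pt "0 0 0" --yaw '[0, 0, 0, 0, 0, 0, 0]'

```text
clock: 17.65
position: [0.4349, 0.0029, 0.3949]
ee_rot: [-1.568, -0.112, 0.1]
wrist_force: [0.4, -0.1, 0.1]
grip_width: 0.004
```

```bash
python3 - <<'E'
from h import *
t=tip();s=get_state();print(t,s['wrist_force'])
for n in ['scene','top','wrist']:
    p,d=snapshot(n);cv2.imwrite(f'pics/{n}11.png',p[:,:,::-1]);np.save(n+'11.npy',tobox(cloud(d,camera_model(n))))
p=cv2.imread('pics/scene11.png')[80:240,170:340];cv2.imwrite('pics/s11c.png',cv2.resize(p,None,fx=4,fy=3.7))
for n in ['top','scene']:
  P=np.load(n+'11.npy').reshape(-1,3)*1000
  for lo,hi in [(-100,-80),(-60,-45),(-30,-19),(-15,14),(20,30),(50,60),(85,105)]:
    q=P[(P[:,1]>lo)&(P[:,1]<hi)&(abs(P[:,0]-20)<50)&(P[:,2]<130)&(P[:,2]>60)];print(n,lo,len(q),np.median(q[:,2]))
P=np.load('wrist11.npy').reshape(-1,3)*1000
for a in range(-215,-80,10):
    q=P[(P[:,0]>a)&(P[:,0]<a+10)&(abs(P[:,1]+4)<10)&(P[:,2]>30)&(P[:,2]<150)]
    if len(q):print(a,len(q),np.percentile(q[:,2],[50,95]))
E
```

```text
[-166.6   -1.1  221.9] [ 0.41262682 -0.05273557  0.07416259]
top -100 140 84.73057382820959
top -60 107 85.18767031876439
top -30 80 84.19084627891749
top -15 205 88.45628057321875
top 20 71 84.48196703047105
top 50 72 84.57334254661541
top 85 142 84.54451104889881
scene -100 178 85.7560624397381
scene -60 134 85.26785069963027
scene -30 97 85.90462221125495
scene -15 264 89.51091130888156
scene 20 87 85.08111462351597
scene 50 88 85.66790047215112
scene 85 179 85.47675569829227
-205 88 [65.5814501  68.07713097]
-195 158 [67.5922685  69.12527081]
-185 155 [67.40687606 69.3176835 ]
-175 147 [67.52442287 69.50890764]
-165 140 [67.60077962 69.46945933]
-155 134 [67.54316256 69.38438353]
-145 98 [66.9253048  69.15924906]
-135 89 [62.82728074 64.23435223]
-125 87 [62.73705698 63.86719367]
-115 117 [64.94894602 77.70005528]
```

View pics/s11c.png

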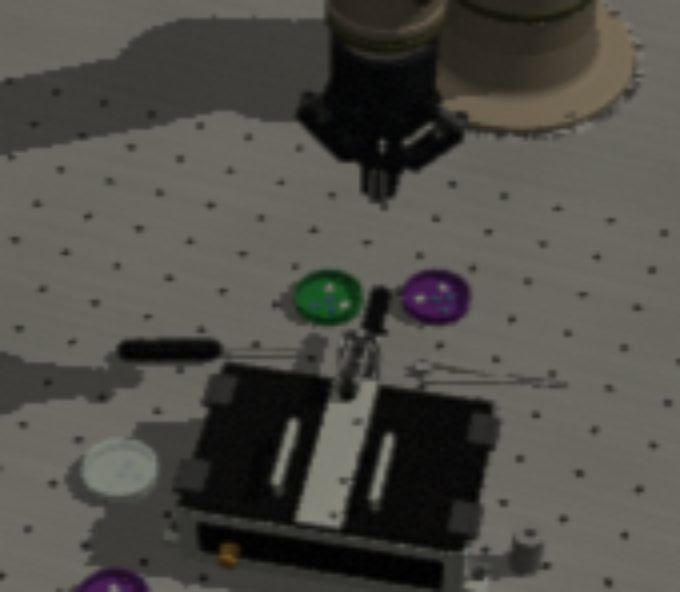

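View pics/wrist11.png

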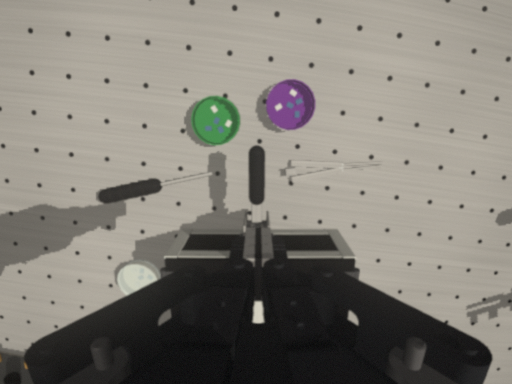

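The handle is level along the whole sleeve (z ≈ 67.5 mm, no slope). Both leaves are flat at z ≈ 85 mm, the strip is on top, and the robot is clear. Handing in.

```bash
python3 - <<'E'
from plant import *
print(finish_job())
E
```

```text
the job is handed in; nothing more can be done
None
```

The dark box is shut and clamped: I pressed the plain leaf onto its foam, then the strip leaf over it, and pushed the toggle clamp's handle down to its stop. The job was handed in at about 18 s of the 61 s allowed. No verdict is given at hand-in, so what follows rests on my own checks.

- **Forces:** the wrist force on the leaves peaked at about 18 N on the plain leaf and about 11 N on the strip leaf, both under the 20 N limit. The clamp handle saw about 28 N against its stop.
- **Leaves:** in the last depth readings both panels lie level, within about 1 mm from hinge to free edge, at roughly 84–86 mm. The strip is on top at about 89 mm. The top and scene cameras differ by about 1 mm, which is within their calibration. That 1 mm is also close to the 1.3 mm flushness limit, so the depth check alone does not prove it with much margin.
- **Clamp:** the handle's sleeve is level along its length, and it stayed down after I let go.
- **Bystanders and robot:** the bystanders near the box look unmoved in the last pictures. I did not re-measure their positions, nor look again at those farther off. The gripper is about 150 mm above the handle, with no wrist force.
- **Sample dish:** it is out of sight under the shut lid. The last picture through the opening, with the strip leaf about half down, shows it still on its stage, and nothing touched it.

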